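Click the indexing table to its marked station and lock it

ROBOT

A 6-joint arm with a two-finger parallel gripper is mounted at the origin on the work surface. World frame = base frame: x ahead of the robot, y to its left, z up, the work surface at z = 0. Lengths are in m, angles in degrees, forces in N, time in s.
With the tool pointing down it reaches from about 0.25 to 0.725 m from the base axis. Payload 9.7 kg.
Tool frame: the origin (TCP) lies midway between the tips of the shut fingers; the grasp point (between the pads) lies 19 mm behind it; z points along the fingers, x is the direction in which the jaws open and shut, and the axes are right-handed (so a half turn about z gives the same grasp; the last joint's range is limited). The gripper opens to 85 mm and grips with 20 to 120 N. Pads are 22 mm wide; open, the fingers measure 114 mm over their backs; the gripper's body (76 mm by 85 mm) begins 54 mm behind the grasp point. The pads swing forward as they close: fully open they stand 13 mm farther back than shut.
Start: joints at [74.141, 4.979, 10.078, 95.1, 0, 90], TCP at [0.15, 0.529, 0.231] pointing down, gripper open.
Joint ranges: [-179.16, 179.16], [-48.56, 103.87], [-65.8, 70.77], [-126.05, 130.52], [-82.76, 87.17], [-180, 180]. Speed limits (degrees/s): [127.2, 127.2, 147.25, 180, 180, 180].

INTERFACE

Orientations are given as [roll, pitch, yaw] about the fixed x, y, z axes, in that order (R = Rz(yaw) Ry(pitch) Rx(roll)).
In Python, from workcell import bot, optics gives the robot as it stands.
- The arm moves only by the shell command python3 -m creep 'ROWS' [FORCE]. ROWS is JSON, a list of rows, each a list of 7 numbers: the shift along the tool's x, y, z in m, then the turn, a rotation vector about the tool's x, y, z in rad, then the opening, from 0 (shut) to 1 (fully open). A call has 1 to 8 rows; each row is the pose to reach, as a shift and turn from the pose commanded when the call began, along the tool's axes at that moment; what a row does not reach only later rows make up. A row lasts 1/10 s, in which the tool goes at most 50 mm and 8.59 degrees, less where a joint would pass 70% of its speed; a pose out of reach is approached as far as the arm can. A call with a gripper value outside its range is refused whole. The fingers move at their own pace and stop on an object; FORCE is the grip in N (left out, the last holds). Time passes only in rows, so rows that repeat a pose let the fingers close. It gives the time, the measured TCP pose, the force and the opening at its end, in the units of the state.
- bot.get_obs(): the state, without advancing time (a new reading comes with each control period).
- optics.camera(name): name is "scene" or "side" or "wrist"; returns the picture (384x512x3 uint8, red, green, blue); there is no depth.
- optics.camera_params(name): a dict with "camera_matrix" (3x3 intrinsics, pixels), "D" ([k1, k2, p1, p2, k3] as OpenCV has them; the pictures are not rectified), "R" (3x3) and "t" (3): a world point X has camera coordinates R X + t; the wrist camera has in their place "mount" (4x4, takes a point from camera to tool coordinates, whose origin is the TCP and whose axes are the tool frame's). Camera axes: x right, y down, z forward; pixel columns grow to the right and rows downward; lengths in m; the calibration is good to about 2 mm. A picture is of the moment at which its call begins: read the wrist's pose just before it. camera_params takes no time and is no camera call.
- bot.job_done(): hands the job in, once; it reports no verdict.
The state is a dict: "time": time; "q": joint angles; "qd": joint speeds; "joint_efforts": joint torques, N m; "ee_pos": TCP position; "tcp_rot": TCP orientation; "wrist_force": force on the tool from outside, world axes, zero at the start; "torque": the same for the moment, N m; "opening": finger opening in m.
Only numpy, scipy, OpenCV 4.12 (cv2) and the standard library are available. Lean on these libraries where they do the work, as an engineer would, in place of code of your own. Each camera call takes 0.05 s, during which the arm holds its last target.

TASK

Work the red thumb lever of the indexing table, one full click per stroke and letting it spring back each time, until the red mark on the wheel stands at the yellow pointer; the ratchet does not run backwards, so count the clicks and do not go past. Feel for each click and stop as the lever meets its stop: neither lever nor bolt may be forced, and the wheel and its iron flower must not be touched. Then push the blue-handled lock bolt gently fully home and leave the jar, hammer and collar where they are.

Things in the scene. Friction and masses are not known exactly. Their poses are not given: they have to be found in the camera images.
- indexer: Indexing table screwed to the bench; origin on its wheel's vertical axis at bench height, x, y, z as the robot's at yaw 0 (yaw up to 0.35 either way). Green base 220 (x) x 310 (y) x 10 mm, its middle 10 mm towards +y. Around the axis, counter-clockwise from +x: yellow pointer at 0 degrees, lock bolt at 90, grey housing (44 mm high) at 180, red lever from -110 (rest) to about -65.
- wheel (a joint): Angle of the wheel in rad, counter-clockwise from above positive; 0 = red mark at the yellow pointer. It rests in stations 0.524 rad apart and starts 2, 3 or 4 stations before the mark (about -1.05, -1.57 or -2.09). Each click advances it by +0.524; the last part it snaps on by itself.
- red_mark (a point): Middle of the red bar (22 x 11 mm) on top of the wheel, 42 mm from its axis, 43 mm above the bench; the other stations carry white dots.
- pointer (a point): Inner tip of the yellow pointer, 60 mm from the wheel's axis, 46 mm above the bench; the red mark belongs here.
- lever (a joint): Lever angle in rad: 0 = rest, grows as it is pushed counter-clockwise from above; a spring (2 N at the tab) brings it back. The pawl takes hold after a free stroke that varies unseen: the click comes between 0.35 and 0.68 rad. Force at the tab climbs to 6 to 8 N, drops at the click; about 0.03 rad on is a rubber stop (about 3 N per mm). 9 N always gives one click, never two; over 16 N is forcing.
- thumb_tab: Red upright tab at the lever's end, with the lever's frame: origin on the wheel's axis at bench height, x along the lever. The tab spans 95 to 125 mm from the axis, is 8 mm thick (pushed face 4 mm to the -y side of the lever's middle line), top 76 mm above the bench. A black cover, up to 41 mm high, lies 63 to 85 mm from the axis.
- tab (a point): On the tab's middle line, 110 mm from the wheel's axis, 60 mm above the bench: a good height to push at is 40 to 65 mm.
- bolt (a joint): Lock bolt travel in m: 0 = drawn out (as it starts), 0.024 = home; slides towards the wheel's axis with about 3 N of friction, then meets a rubber stop (2 N per mm). It goes home only when the wheel rests in a station. Fully home = more than 0.0225; 10 N seats it, over 16 N is forcing it.
- bolt_post: The bolt's blue upright handle, 30 (x) x 14 (y) mm, 32 to 70 mm above the bench, in the bolt's frame (axes of the indexer; origin on the wheel's axis while drawn out). It stands 126 mm from that origin along +y (pushed face at 133 mm) and is pushed 24 mm in -y. Steel rails beside the bolt reach 35 mm high, 81 to 115 mm from the axis.
- post (a point): In the middle of the handle, 55 mm above the bench.
- jar: Amber jar, 66 mm diameter, 100 mm high, origin under its middle. Leave alone.
- hammer: Hammer lying beyond the table, 240 mm long, origin under its middle. Leave alone.
- collar: Dark steel collar, 60 mm diameter, 22 mm high, origin under its middle. Leave alone.
- turntable: Steel wheel, 114 mm across, top 42 mm above the bench, 12 stations 30 degrees apart, with teeth and a bolted-on iron rosette (75 mm across, up to 105 mm high). Origin on the axis at bench height; turns with the wheel, its x points to the red mark. Not to be touched.

How it is judged:
By the outcome, as a careful person would: the job done as asked, in the order asked, and still so for the second after the job is handed in, with the robot touching nothing.
It also fails if it takes over 72 s, if anything falls off the work surface, if the arm or the gripper's body presses on something with over 40 N, if the wrist force passes 120 N, or if a joint passes its speed limit or range.

## Working session

There is one attempt and no reset: what is moved stays moved. The work goes in short steps, Python scripts to look and compute and a shell command to move; the robot and the scene stay as the last step left them, time stands still between calls to the robot, and variables do not carry over. Pictures are saved under pics/ and viewed, and the job is handed in when it is done.

```bash
mkdir -p pics; ls; python3 - <<'E'
from workcell import bot, optics
import cv2
o=bot.get_obs(); print(o)
for n in ("scene","side","wrist"):
    im=optics.camera(n); cv2.imwrite(f"pics/{n}0.png",im[:,:,::-1]); p=optics.camera_params(n); print(n,p)
E
```

```text
pics
{'time': 0.0, 'q': array([ 7.41404786e+01,  5.00987441e+00,  1.00347503e+01,  9.51013755e+01,
       -8.15997442e-05,  9.00018077e+01]), 'qd': array([ 0.01837002,  0.0050596 , -0.01484465, -0.02637539, -0.08439749,
        0.0356815 ]), 'joint_efforts': array([-5.73325397e-04, -5.20393538e+01,  4.64796746e+01,  1.65373221e-02,
        3.80265794e-05, -8.77839284e-06]), 'ee_pos': array([0.15023789, 0.52883043, 0.2305975 ]), 'tcp_rot': array([1.79999916e+02, 7.64996372e-02, 7.41386709e+01]), 'wrist_force': array([ 1.09063431, -0.31382922, -0.02031289]), 'torque': array([-0.04728895,  0.02764579,  0.01439197]), 'opening': 0.08539299105151632}
scene {'camera_matrix': array([[399.35999245,   0.        , 260.99238098],
       [  0.        , 399.35999245, 189.60287463],
       [  0.        ,   0.        ,   1.        ]]), 'D': array([-0.04286522,  0.        ,  0.        ,  0.        ,  0.        ]), 'R': array([[-0.2531434 ,  0.96738568,  0.00913028],
       [ 0.80433413,  0.21570175, -0.5536419 ],
       [-0.53755467, -0.132807  , -0.8327048 ]]), 't': array([ 0.1767602 , -0.48041907, 
[... 384 characters left out ...]
06641961,  0.8303414 , -0.55328257]]), 't': array([-0.65922623,  0.08086958,  0.909253  ])}
wrist {'camera_matrix': array([[331.31930718,   0.        , 258.09147479],
       [  0.        , 331.31930718, 189.30624323],
       [  0.        ,   0.        ,   1.        ]]), 'D': array([-0.06642344,  0.        ,  0.        ,  0.        ,  0.        ]), 'mount': array([[ 9.99999043e-01,  5.57093822e-05,  1.38207880e-03,
         3.39767638e-04],
       [-4.83520308e-04,  9.50230481e-01,  3.11547426e-01,
        -7.98120589e-02],
       [-1.29593729e-03, -3.11547797e-01,  9.50229599e-01,
        -1.42183077e-01],
       [ 0.00000000e+00,  0.00000000e+00,  0.00000000e+00,
         1.00000000e+00]])}
```

View pics/scene0.png

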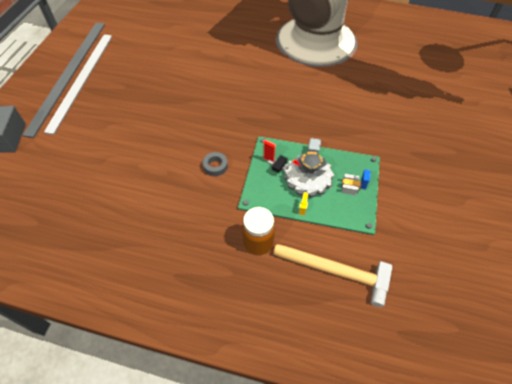

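View pics/side0.png

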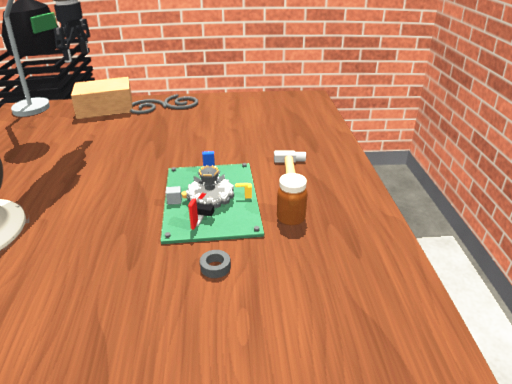

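View pics/wrist0.png

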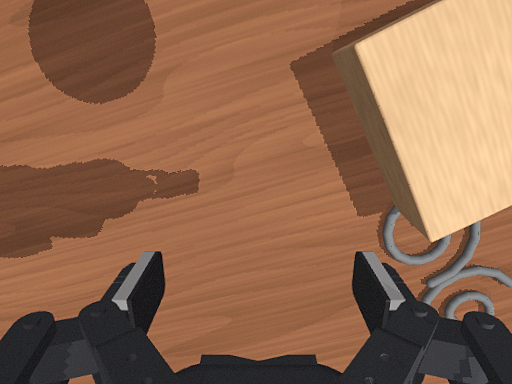

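The scene view shows the green base at about (245–380, 140–230), with the red tab at (269,150), the blue post at (366,180) and the pointer at (304,203). The jar is at (258,230), the collar at (215,162) and the hammer at (335,268). Next I'll measure the base from its corners.

```bash
cat > h.py <<'E'
import numpy as np, cv2
from workcell import bot, optics
def ray(n,px,pose=None):
    p=optics.camera_params(n)
    u=cv2.undistortPoints(np.array(px,float).reshape(-1,1,2),p["camera_matrix"],p["D"])[:,0]
    d=np.c_[u,np.ones(len(u))]
    if n!="wrist": return -p["R"].T@p["t"], d@p["R"]
    from scipy.spatial.transform import Rotation as Ro
    T=np.eye(4);T[:3,:3]=Ro.from_euler('xyz',pose[1],degrees=True).as_matrix();T[:3,3]=pose[0]
    M=T@p["mount"]; return M[:3,3], d@M[:3,:3].T
def plane(n,px,z,pose=None):
    c,d=ray(n,px,pose); return c+d*((z-c[2])/d[:,2])[:,None]
def proj(n,X):
    p=optics.camera_params(n)
    return cv2.projectPoints(np.atleast_2d(X).astype(float),cv2.Rodrigues(p["R"])[0],p["t"],p["camera_matrix"],p["D"])[0][:,0]
def masks(rgb):
    h=cv2.cvtColor(rgb,cv2.COLOR_RGB2HSV)
    g=cv2.inRange(h,(60,120,50),(85,255,255)); b=cv2.inRange(h,(105,150,60),(130,255,255))
    y=cv2.inRange(h,(22,200,150),(34,255,255))
    r=cv2.inRange(h,(0,225,150),(4,255,255))|cv2.inRange(h,(174,225,150),(180,255,255))
    return dict(g=g,b=b,y=y,r=r)
def big(m):
    n,l,s,c=cv2.connectedComponentsWithStats(m); i=1+np.argmax(s[1:,4]); return (l==i).astype(np.uint8)*255,c[i],s[i]
E
python3 - <<'E'
from h import *
for n in ("scene","side"):
    im=cv2.imread(f"pics/{n}0.png")[:,:,::-1].copy(); m=masks(im)
    g,c,s=big(m['g']); cn=max(cv2.findContours(g,0,1)[0],key=cv2.contourArea)
    hull=cv2.convexHull(cn)[:,0].astype(float)
    P=plane(n,hull,0.010)[:,:2]
    r=cv2.minAreaRect((P*1000).astype(np.float32)); print(n,s,r); print(cv2.boxPoints(r).round(1).tolist())
    for k in 'bry':
        q=m[k]; k_,l,s,c=cv2.connectedComponentsWithStats(q); print(k,[(a.tolist(),b.round(1).tolist()) for a,b in zip(s[1:],c[1:]) if a[4]>3])
    x0,y0=(235,130) if n=="scene" else (150,140)
    cv2.imwrite(f"pics/{n}0z.png",cv2.resize(im[y0:y0+110,x0:x0+150,::-1],None,fx=5,fy=5,interpolation=cv2.INTER_CUBIC))
E
```

```text
scene [283 215  91  19 149] ((659.571533203125, 142.04075622558594), (12.87476634979248, 199.9288787841797), 4.85615873336792)
[[644.7000122070312, 241.10000610351562], [661.5999755859375, 41.900001525878906], [674.4000244140625, 43.0], [657.5, 242.1999969482422]]
b [([361, 170, 9, 19, 110], [365.3, 178.3])]
r [([265, 142, 9, 18, 41], [269.8, 147.6]), ([265, 147, 4, 6, 12], [265.8, 149.2]), ([265, 154, 2, 4, 7], [265.4, 155.7]), ([294, 161, 4, 3, 6], [295.5, 162.0])]
y [([300, 193, 8, 21, 93], [303.4, 203.5])]
side [ 30  12  27  21 378] ((-808.1201171875, 2639.18408203125), (175.4217529296875, 881.5780639648438), 23.61210823059082)
[[-1065.0, 3007.89990234375], [-711.9000244140625, 2200.199951171875], [-551.2000122070312, 2270.39990234375], [-904.2999877929688, 3078.199951171875]]
b [([203, 152, 11, 14, 132], [208.1, 158.3])]
r []
y []
```

View pics/scene0z.png

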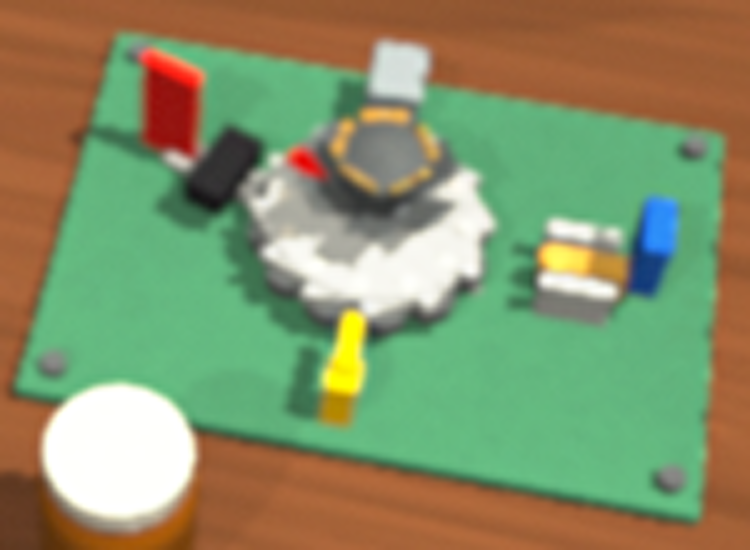

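View pics/side0z.png

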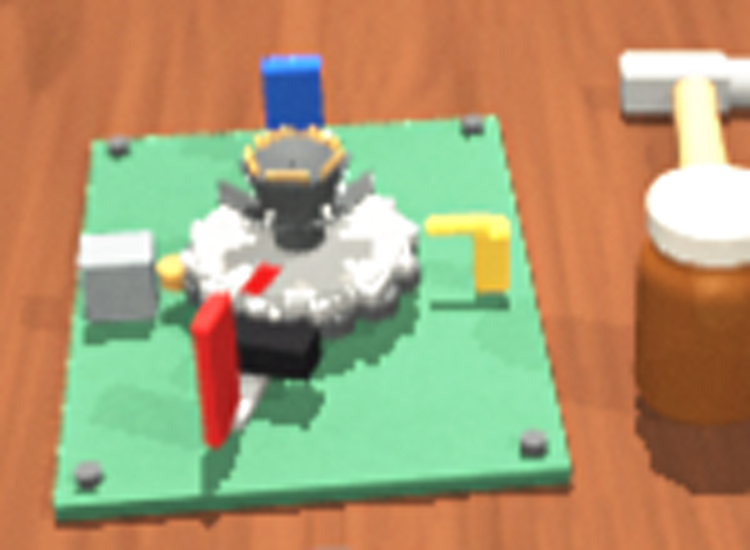

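The zooms show the base's corners. The red mark is at about (296,162) in the scene view, on the housing and lever side, probably 4 stations back. I'll retune the green mask.

```bash
sed -i 's/(60,120,50),(85,255,255)/(60,70,50),(90,255,255)/' h.py; python3 - <<'E'
from h import *
est=[]
for n in ("scene","side"):
    im=cv2.imread(f"pics/{n}0.png")[:,:,::-1].copy(); m=masks(im)
    x0,y0=(235,130) if n=="scene" else (150,140)
    w=np.zeros_like(m['g']); w[y0-5:y0+115,x0-5:x0+150]=255
    g,c,s=big(cv2.morphologyEx(m['g']&w,cv2.MORPH_CLOSE,np.ones((5,5)))); cn=max(cv2.findContours(g,0,1)[0],key=cv2.contourArea)
    hull=cv2.convexHull(cn)[:,0].astype(float)
    P=plane(n,hull,0.010)[:,:2]*1000
    r=cv2.minAreaRect(P.astype(np.float32)); print(n,s,np.array(r[0]).round(1),r[1:]); print(cv2.boxPoints(r).round(1).tolist())
# manual corners
zs=dict(scene=np.array([[118,33],[725,133],[700,520],[15,390]]),side=np.array([[92,140],[497,117],[570,470],[58,506]]))
for n,(x0,y0) in dict(scene=(235,130),side=(150,140)).items():
    px=(zs[n]+.5)/5-.5+[x0,y0]; P=plane(n,px,0.010)*1000
    print(n,P[:,:2].round(1).tolist(),P.mean(0).round(1),[np.linalg.norm(P[i]-P[i-1]).round(1) for i in range(4)])
E
```

```text
scene [ 238  137  141   97 6912] [556.8  86.8] ((218.95545959472656, 306.9293212890625), 2.4336490631103516)
[[440.8999938964844, 235.39999389648438], [454.0, -71.19999694824219], [672.7000122070312, -61.900001525878906], [659.7000122070312, 244.6999969482422]]
side [ 161  164  103   80 3981] [552.   80.6] ((217.66061401367188, 315.42254638671875), 2.5623981952667236)
[[436.20001220703125, 233.3000030517578], [450.29998779296875, -81.80000305175781], [667.7999877929688, -72.0999984741211], [653.7000122070312, 243.0]]
scene [[453.6, -71.5], [437.6, 236.3], [657.7, 245.8], [671.3, -61.8]] [555.   87.2  10. ] [np.float64(218.0), np.float64(308.3), np.float64(220.3), np.float64(307.9)]
side [[434.7, 237.0], [654.6, 245.3], [667.3, -64.2], [451.4, -73.0]] [552.   86.3  10. ] [np.float64(310.5), np.float64(220.0), np.float64(309.8), np.float64(216.0)]
```

```bash
cat >> h.py <<'E'
A=np.array([.5545,.0765,0]); YAW=np.radians(2.6)
def pol(r,deg,z):
    a=np.radians(deg)+YAW; return A+[r*np.cos(a),r*np.sin(a),z]
E
python3 - <<'E'
from h import *
pts=[pol(60,0,46),pol(110,-110,60)]
f=lambda r,d,z: pol(r/1e3,d,z/1e3)
L=[("ptr",f(60,0,46),(0,255,255)),("tabtop",f(110,-110,76),(255,255,0)),("post",f(126,90,70),(255,255,0))]+[(k,f(42,a,43),(255,0,255)) for k,a in ((2,-60),(3,-90),(4,-120))]
for n,(x0,y0) in dict(scene=(235,130),side=(150,140)).items():
    im=cv2.resize(cv2.imread(f"pics/{n}0.png")[y0:y0+110,x0:x0+150],None,fx=5,fy=5,interpolation=cv2.INTER_CUBIC)
    for k,X,c in L:
        p=proj(n,X)[0]; print(n,k,p.round(1)); q=((p-[x0,y0]+.5)*5-.5).astype(int); cv2.drawMarker(im,tuple(map(int,q)),c,0,12,1)
    cv2.imwrite(f"pics/{n}0o.png",im)
E
cd pics; python3 -c "
import cv2,numpy as np
a=cv2.imread('scene0o.png');b=cv2.imread('side0o.png');cv2.imwrite('both0.png',cv2.resize(np.vstack([a,b]),None,fx=.54,fy=.54))"
```

```text
scene ptr [305.4 192. ]
scene tabtop [268.7 142.4]
scene post [366.6 174.2]
scene 2 [292. 176.]
scene 3 [291.1 168.3]
scene 4 [295.  161.7]
side ptr [236.  184.6]
side tabtop [193.1 201.4]
side post [208.6 152.2]
side 2 [220.3 195.2]
side 3 [211.1 197.1]
side 4 [201.8 196.4]
```

View pics/both0.png

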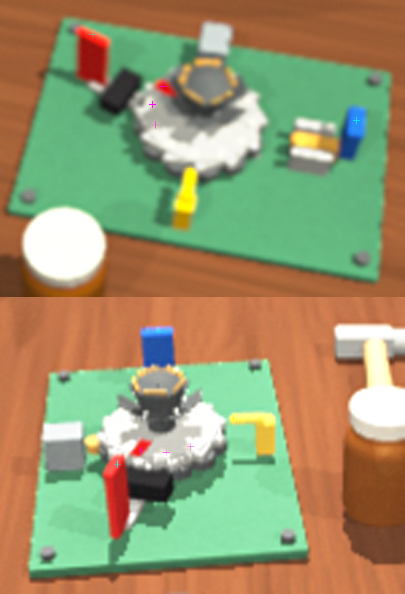

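Projections agree within about 1 px, and the mark sits at station −4, so this needs 4 clicks. Now I'll find the jar and collar and work out the approach.

```bash
cat >> h.py <<'E'
from scipy.spatial.transform import Rotation as Ro
def rel(target,yaw,pose=None):
    """shift+rotvec in tool axes from the measured pose to tool-down pose with yaw"""
    o=bot.get_obs(); R=Ro.from_euler('xyz',o['tcp_rot'],degrees=True); T=Ro.from_euler('xyz',[180,0,yaw],degrees=True)
    return (R.inv().apply(target-o['ee_pos'])).round(4),(R.inv()*T).as_rotvec().round(4)
def tabpose(lev,gap,r=.110,z=.048):
    a=np.radians(-110)+YAW+lev; er=np.array([np.cos(a),np.sin(a),0]); et=np.array([-np.sin(a),np.cos(a),0])
    return A+r*er-(.015+gap)*et+[0,0,z], np.degrees(a)+180
def st():
    o=bot.get_obs(); d=o['ee_pos']-A; R=Ro.from_euler('xyz',o['tcp_rot'],degrees=True)
    print(o['time'],'pos',o['ee_pos'].round(4),'rot',o['tcp_rot'].round(1),'Ftool',R.inv().apply(o['wrist_force']).round(2),'open',round(o['opening'],4))
E
python3 - <<'E'
from h import *
print('jar',plane('scene',[[259,220]],.1),plane('side',[[(697-2)/5+150,228/5+140]],.087)); print('collar',plane('scene',[[214,158]],.022))
p,y=tabpose(0,.02); print(p,y,rel(p,y), rel(p+[0,0,.07],y)); print(tabpose(.7,0))
E
```

```text
jar [[0.73865028 0.00559073 0.1       ]] [[0.72752403 0.00092788 0.087     ]]
collar [[ 0.55876033 -0.15418926  0.022     ]]
[ 0.4882071  -0.01800001  0.048     ] 72.6 (array([-0.4335,  0.4745,  0.1832]), array([0.    , 0.001 , 0.0269])) (array([-0.4336,  0.4745,  0.1132]), array([0.    , 0.001 , 0.0269]))
(array([ 0.58312478, -0.03076426,  0.048     ]), np.float64(112.70704565915763))
```

```bash
python3 -m creep '[[-0.434,0.474,0.05,0,0.001,0.027,0],[-0.434,0.474,0.05,0,0.001,0.027,0],[-0.434,0.474,0.05,0,0.001,0.027,0],[-0.434,0.474,0.05,0,0.001,0.027,0],[-0.434,0.474,0.05,0,0.001,0.027,0],[-0.434,0.474,0.05,0,0.001,0.027,0],[-0.434,0.474,0.05,0,0.001,0.027,0],[-0.434,0.474,0.05,0,0.001,0.027,0]]' 60; python3 - <<'E'
from h import *
p,y=tabpose(0,.02); st(); print(rel(p+[0,0,.07],y))
E
```

```text
time: 0.95
ee_pos: [0.3601, 0.1878, 0.2001]
tcp_rot: [180.0, -0.1, 72.6]
wrist_force: [1.0, 1.6, 0.5]
opening: -0.0001
0.95 pos [0.3601 0.1878 0.2001] rot [ 1.80e+02 -1.00e-01  7.26e+01] Ftool [ 1.77  0.44 -0.51] open -0.0001
(array([-0.1582,  0.1837,  0.082 ]), array([ 0.0004, -0.0014,  0.0002]))
```

```bash
python3 -m creep '[[-0.158,0.184,0.04,0,0,0,0],[-0.158,0.184,0.04,0,0,0,0],[-0.158,0.184,0.04,0,0,0,0],[-0.158,0.184,0.04,0,0,0,0],[-0.158,0.184,0.06,0,0,0,0],[-0.158,0.184,0.082,0,0,0,0],[-0.158,0.184,0.082,0,0,0,0],[-0.158,0.184,0.082,0,0,0,0]]'; python3 - <<'E'
from h import *
p,y=tabpose(0,.02); st(); print(rel(p,y))
for n in ("scene","side","wrist"):
    cv2.imwrite(f"pics/{n}1.png",optics.camera(n)[:,:,::-1])
a=cv2.imread("pics/side1.png")[110:260,120:320]; b=cv2.imread("pics/wrist1.png")
cv2.imwrite("pics/m1.png",np.hstack([cv2.resize(a,(400,300)),cv2.resize(b,(400,300))]))
E
```

```text
time: 1.75
ee_pos: [0.4875, -0.0159, 0.1183]
tcp_rot: [-179.9, -0.1, 72.6]
wrist_force: [0.9, 0.0, 0.5]
opening: 0.0001
1.75 pos [ 0.4875 -0.0159  0.1183] rot [-1.799e+02 -1.000e-01  7.260e+01] Ftool [ 0.27  0.82 -0.48] open 0.0001
(array([-0.0019,  0.0014,  0.0703]), array([-0.0011, -0.0009, -0.0002]))
```

View pics/m1.png

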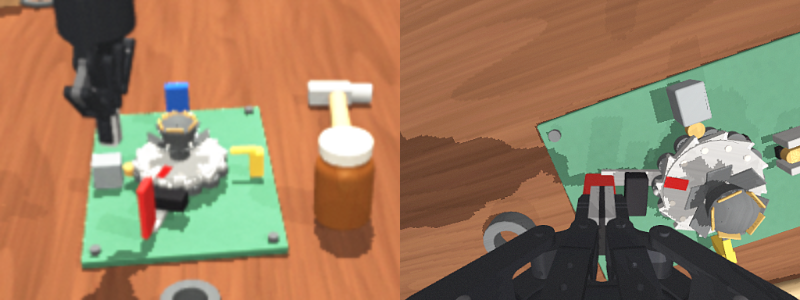

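```bash
python3 - <<'E'
from h import *
o=bot.get_obs(); pose=(o['ee_pos'],o['tcp_rot'])
im=cv2.imread("pics/wrist1.png"); 
n=masks(im[:,:,::-1].copy())['r']; k,l,s,c=cv2.connectedComponentsWithStats(n); print([(a.tolist(),b.round(1).tolist()) for a,b in zip(s[1:],c[1:]) if a[4]>10])
# predicted
p=optics.camera_params('wrist'); T=np.eye(4);T[:3,:3]=Ro.from_euler('xyz',pose[1],degrees=True).as_matrix();T[:3,3]=pose[0]; M=np.linalg.inv(T@p['mount'])
a=np.radians(-110)+YAW; er=np.array([np.cos(a),np.sin(a),0]); et=np.array([-np.sin(a),np.cos(a),0])
X=[A+r*er+t*et+[0,0,.076] for r in(.095,.125) for t in(-.004,.004)]+[pol(.042,-120,.043)]
print(cv2.projectPoints(np.array(X),cv2.Rodrigues(M[:3,:3])[0],M[:3,3],p['camera_matrix'],p['D'])[0][:,0].round(1).tolist())
mk=plane('wrist',[c[i] for i in range(1,k) if s[i,4]>100],.043,pose)-A; print(mk, np.degrees(np.arctan2(mk[:,1],mk[:,0])-YAW))
cv2.imwrite("pics/w1z.png",cv2.resize(im[190:384,150:420],None,fx=2.9,fy=2.9))
E
```

```text
[]
[[276.3, 264.1], [276.0, 274.9], [229.4, 264.1], [229.8, 274.8], [346.8, 236.2]]Traceback (most recent call last):
  File "<stdin>", line 10, in <module>
  File "h.py", line 12, in plane
    c,d=ray(n,px,pose); return c+d*((z-c[2])/d[:,2])[:,None]
        ~~~^^^^^^^^^^^
  File "h.py", line 5, in ray
    u=cv2.undistortPoints(np.array(px,float).reshape(-1,1,2),p["camera_matrix"],p["D"])[:,0]
      ~~~~~~~~~~~~~~~~~~~^^^^^^^^^^^^^^^^^^^^^^^^^^^^^^^^^^^^^^^^^^^^^^^^^^^^^^^^^^^^^^
cv2.error: OpenCV(4.12.0) /io/opencv/modules/calib3d/src/undistort.dispatch.cpp:347: error: (-215:Assertion failed) CV_IS_MAT(_src) && CV_IS_MAT(_dst) && (_src->rows == 1 || _src->cols == 1) && (_dst->rows == 1 || _dst->cols == 1) && _src->cols + _src->rows - 1 == _dst->rows + _dst->cols - 1 && (CV_MAT_TYPE(_src->type) == CV_32FC2 || CV_MAT_TYPE(_src->type) == CV_64FC2) && (CV_MAT_TYPE(_dst->type) == CV_32FC2 || CV_MAT_TYPE(_dst->type) == CV_64FC2) in function 'cvUndistortPointsInternal'
```

```bash
cat >> h.py <<'E'
def redm(im):
    h=cv2.cvtColor(im,cv2.COLOR_RGB2HSV); return cv2.inRange(h,(0,200,120),(3,255,255))|cv2.inRange(h,(174,200,120),(180,255,255))
def reds(im,amin=10):
    k,l,s,c=cv2.connectedComponentsWithStats(redm(im)); return [(a.tolist(),b.round(1).tolist()) for a,b in zip(s[1:],c[1:]) if a[4]>amin]
def markang(px,pose):
    mk=(plane('wrist',[px],.043,pose)-A)[0]; return mk.round(4),np.degrees(np.arctan2(mk[1],mk[0])-YAW).round(1)
E
python3 - <<'E'
from h import *
o=bot.get_obs(); pose=(o['ee_pos'],o['tcp_rot'])
im=cv2.imread("pics/wrist1.png"); R=reds(im[:,:,::-1].copy()); print(R)
for s,c in R: print(markang(c,pose))
cv2.imwrite("pics/w1z.png",cv2.resize(im[190:384,150:420],None,fx=2.9,fy=2.9))
E
```

```text
[([235, 223, 40, 25, 317], [252.8, 232.3]), ([338, 226, 31, 18, 374], [353.2, 234.5])]
(array([-0.0432, -0.1022,  0.043 ]), np.float64(-115.5))
(array([-0.0193, -0.0325,  0.043 ]), np.float64(-123.3))
```

View pics/w1z.png

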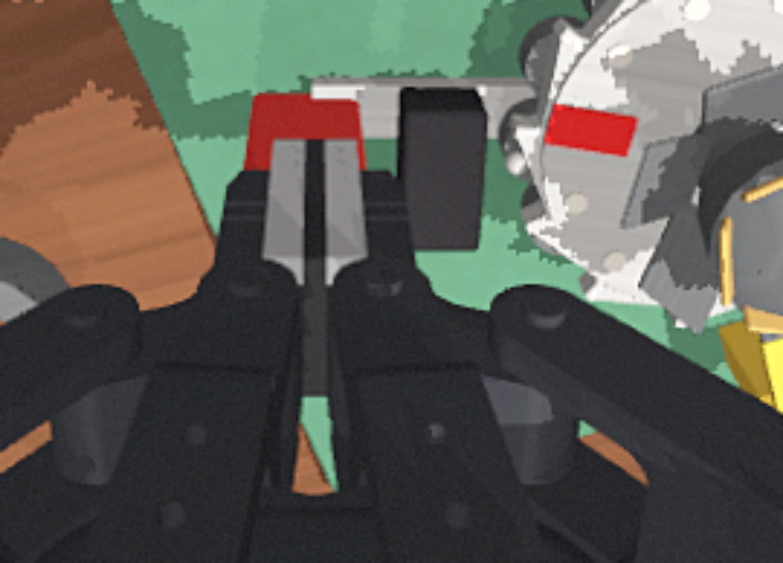

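```bash
python3 - <<'E'
from h import *
o=bot.get_obs(); pose=(o['ee_pos'],o['tcp_rot'])
a=np.radians(-110)+YAW; er=np.array([np.cos(a),np.sin(a)]); et=np.array([-np.sin(a),np.cos(a)])
for nm,z,P in (("tabbot",.012,[(250,95),(362,100)]),("cover top",.041,[(402,112),(485,112),(410,245),(478,250)]),("mark",.043,[(590,130),(549,142),(556,106),(637,118),(628,155)]),("lever",.02,[(315,80)])):
    px=np.array(P)/2.9+[150,190]; W=plane('wrist',px,z,pose)[:,:2]-A[:2]; print(nm,[(round(w@er*1e3,1),round(w@et*1e3,1)) for w in W])
E
```

```text
tabbot [(np.float64(124.4), np.float64(-4.4)), (np.float64(92.7), np.float64(-2.8))]
cover top [(np.float64(84.2), np.float64(-12.6)), (np.float64(63.2), np.float64(-12.6)), (np.float64(80.8), np.float64(26.3)), (np.float64(62.6), np.float64(27.9))]
mark [(np.float64(36.5), np.float64(-8.4)), (np.float64(46.7), np.float64(-5.1)), (np.float64(45.8), np.float64(-15.1)), (np.float64(24.8), np.float64(-11.7)), (np.float64(26.0), np.float64(-1.3))]
lever [(np.float64(106.1), np.float64(-12.4))]
```

Tab and cover agree with the model within 2 mm, and the mark is at about −123°, which confirms 4 clicks. Descending behind the tab.

```bash
python3 -m creep '[[-0.002,0.001,0.03,0,0,0,0],[-0.002,0.001,0.06,0,0,0,0],[-0.002,0.001,0.07,0,0,0,0],[-0.002,0.001,0.07,0,0,0,0],[-0.002,0.001,0.07,0,0,0,0]]'; python3 - <<'E'
from h import *
st(); p,y=tabpose(0,0); print(rel(p,y))
E
```

```text
time: 2.4
ee_pos: [0.489, -0.0179, 0.0497]
tcp_rot: [179.9, -0.1, 72.6]
wrist_force: [-0.4, -0.3, 1.1]
opening: -0.0002
2.4 pos [ 0.489  -0.0179  0.0497] rot [ 1.799e+02 -1.000e-01  7.260e+01] Ftool [-0.41 -0.34 -1.06] open -0.0002
(array([-0.0003,  0.0192,  0.0018]), array([ 0.0017, -0.0015,  0.0005]))
```

```bash
python3 -m creep '[[0,0.005,0,0,0,0,0],[0,0.01,0,0,0,0,0],[0,0.014,0.001,0,0,0,0],[0,0.017,0.001,0,0,0,0],[0,0.019,0.001,0,0,0,0],[0,0.021,0.001,0,0,0,0],[0,0.023,0.001,0,0,0,0]]'; python3 -c "
from h import *; st()"
```

```text
time: 3.1
ee_pos: [0.5102, -0.0252, 0.047]
tcp_rot: [-180.0, -0.1, 72.6]
wrist_force: [-1.6, 1.4, 1.4]
opening: 0.0002
3.1 pos [ 0.5102 -0.0252  0.047 ] rot [-1.80e+02 -1.00e-01  7.26e+01] Ftool [ 0.86 -1.93 -1.35] open 0.0002
```

```bash
python3 -m creep '[[-0.0004,0.0033,0,0,0,-0.03,0],[-0.0007,0.0066,0,0,0,-0.06,0],[-0.0009,0.0099,0,0,0,-0.09,0],[-0.001,0.0132,0,0,0,-0.12,0]]'; python3 -c "
from h import *; st()"
```

```text
time: 3.5
ee_pos: [0.5226, -0.0299, 0.047]
tcp_rot: [-180.0, -0.1, 79.6]
wrist_force: [-2.3, 2.2, 0.1]
opening: -0.0002
3.5 pos [ 0.5226 -0.0299  0.047 ] rot [-1.80e+02 -1.00e-01  7.96e+01] Ftool [ 1.77 -2.63 -0.08] open -0.0002
```

```bash
cat >> h.py <<'E'
def lv():
    o=bot.get_obs(); d=o['ee_pos'][:2]-A[:2]; n=np.hypot(*d); a=np.arctan2(d[1],d[0])-YAW+np.radians(110)+np.arcsin(.015/n)
    R=Ro.from_euler('xyz',o['tcp_rot'],degrees=True); f=R.inv().apply(o['wrist_force'])
    print('t',round(o['time'],2),'lever~',round(a,3),'r',round(np.sqrt(n*n-.015**2)*1e3,1),'yaw-ang',round(np.radians(o['tcp_rot'][2]-72.6),3),'F',f.round(2),'z',o['ee_pos'][2].round(4))
E
python3 -m creep '[[-0.0004,0.0033,0,0,0,-0.03,0],[-0.0007,0.0066,0,0,0,-0.06,0],[-0.0009,0.0099,0,0,0,-0.09,0]]' ; python3 -c "
from h import *; lv()"
```

```text
time: 3.8
ee_pos: [0.5319, -0.0325, 0.0469]
tcp_rot: [-180.0, -0.1, 84.7]
wrist_force: [-3.7, 3.5, 1.9]
opening: -0.0003
t 3.8 lever~ 0.235 r 110.3 yaw-ang 0.211 F [ 3.15 -4.   -1.93] z 0.0469
```

```bash
python3 -m creep '[[-0.0002,0.0017,0,0,0,-0.015,0],[-0.0004,0.0033,0,0,0,-0.03,0],[-0.0006,0.005,0,0,0,-0.045,0]]' ; python3 -c "
from h import *; lv()"
```

```text
time: 4.1
ee_pos: [0.5363, -0.0333, 0.0469]
tcp_rot: [-179.9, -0.1, 87.2]
wrist_force: [-6.0, 4.0, 2.1]
opening: 0.0001
t 4.1 lever~ 0.275 r 110.3 yaw-ang 0.256 F [ 3.67 -6.22 -2.05] z 0.0469
```

```bash
python3 -m creep '[[-0.0001,0.0011,0,0,0,-0.01,0],[-0.0003,0.0022,0,0,0,-0.02,0]]' >/dev/null; python3 -c "
from h import *; lv()"
```

```text
t 4.3 lever~ 0.295 r 110.3 yaw-ang 0.275 F [ 2.54 -5.23 -2.21] z 0.0469
```

```bash
python3 -m creep '[[-0.0001,0.0011,0,0,0,-0.01,0]]' >/dev/null; python3 -c "
from h import *; lv()"
```

```text
t 4.4 lever~ 0.304 r 110.3 yaw-ang 0.286 F [ 3.05 -5.23 -1.39] z 0.0468
```

```bash
python3 -m creep '[[-0.0001,0.0011,0,0,0,-0.01,0],[-0.0003,0.0022,0,0,0,-0.02,0]]' >/dev/null; python3 -c "
from h import *; lv()"
```

```text
t 4.6 lever~ 0.324 r 110.4 yaw-ang 0.306 F [ 2.63 -4.62 -1.07] z 0.0469
```

```bash
python3 -m creep '[[-0.0001,0.0011,0,0,0,-0.01,0]]' >/dev/null; python3 -c "
from h import *; lv()"
```

```text
t 4.7 lever~ 0.334 r 110.5 yaw-ang 0.315 F [ 3.17 -5.11 -0.94] z 0.0469
```

```bash
python3 -m creep '[[-0.0001,0.0011,0,0,0,-0.01,0]]' >/dev/null; python3 -c "
from h import *; lv()"
```

```text
t 4.8 lever~ 0.344 r 110.4 yaw-ang 0.325 F [ 3.03 -4.7  -1.93] z 0.0469
```

```bash
python3 -m creep '[[-0.0001,0.0011,0,0,0,-0.01,0],[-0.0003,0.0022,0,0,0,-0.02,0]]' >/dev/null; python3 -c "
from h import *; lv()"
```

```text
t 5.0 lever~ 0.365 r 110.5 yaw-ang 0.345 F [ 2.67 -4.76 -2.4 ] z 0.0468
```

```bash
python3 -m creep '[[-0.0001,0.0011,0,0,0,-0.01,0]]' >/dev/null; python3 -c "
from h import *; lv()"
```

```text
t 5.1 lever~ 0.374 r 110.5 yaw-ang 0.355 F [ 2.89 -4.35 -1.76] z 0.0468
```

```bash
python3 -m creep '[[-0.0001,0.0011,0,0,0,-0.01,0]]' >/dev/null; python3 -c "
from h import *; lv()"
```

```text
t 5.2 lever~ 0.384 r 110.5 yaw-ang 0.365 F [ 2.51 -4.13 -0.3 ] z 0.0468
```

```bash
python3 -m creep '[[-0.0001,0.0011,0,0,0,-0.01,0],[-0.0003,0.0022,0,0,0,-0.02,0]]' >/dev/null; python3 -c "
from h import *; lv()
im=optics.camera('wrist'); cv2.imwrite('pics/w2.png',im[190:384,150:420,::-1]); print(reds(im))"
```

```text
t 5.4 lever~ 0.405 r 110.6 yaw-ang 0.385 F [ 2.37 -4.42 -1.57] z 0.0468
[([387, 227, 48, 32, 832], [410.3, 243.1]), ([237, 245, 6, 3, 12], [240.1, 245.8]), ([274, 247, 13, 5, 17], [281.2, 247.6])]
```

View pics/w2.png

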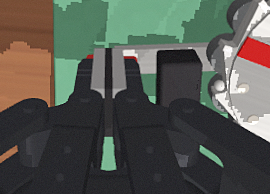

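The wrist view shows the shut fingers flat against the tab and clear of the cover. The mark is at (410,243).

```bash
python3 -c "
from h import *
o=bot.get_obs(); print(markang([410.3,243.1],(o['ee_pos'],o['tcp_rot'])))"; python3 -m creep '[[-0.0001,0.0011,0,0,0,-0.01,0],[-0.0003,0.0022,0,0,0,-0.02,0]]' >/dev/null; python3 -c "
from h import *; lv()"
```

```text
(array([-0.0133, -0.0357,  0.043 ]), np.float64(-113.0))
t 5.65 lever~ 0.427 r 110.9 yaw-ang 0.406 F [ 2.65 -2.93  0.69] z 0.0469
```

```bash
python3 -m creep '[[-0.0001,0.0011,0,0,0,-0.01,0],[-0.0003,0.0022,0,0,0,-0.02,0]]' >/dev/null; python3 -c "
from h import *; lv()"
```

```text
t 5.85 lever~ 0.449 r 111.1 yaw-ang 0.426 F [ 2.46 -3.21  0.35] z 0.0469
```

```bash
python3 -m creep '[[-0.0001,0.0011,0,0,0,-0.01,0],[-0.0003,0.0022,0,0,0,-0.02,0]]' >/dev/null; python3 -c "
from h import *; lv()"
```

```text
t 6.05 lever~ 0.47 r 111.2 yaw-ang 0.446 F [ 2.15 -3.2   1.35] z 0.047
```

```bash
python3 -m creep '[[-0.0001,0.0011,0,0,0,-0.01,0],[-0.0003,0.0022,0,0,0,-0.02,0]]' >/dev/null; python3 -c "
from h import *; lv()"
```

```text
t 6.25 lever~ 0.49 r 111.3 yaw-ang 0.466 F [ 0.71 -3.31  0.91] z 0.0471
```

```bash
python3 -m creep '[[-0.0001,0.0011,0,0,0,-0.01,0]]' >/dev/null; python3 -c "
from h import *; lv();im=optics.camera('wrist');o=bot.get_obs();  [print(s[4],markang(c,(o['ee_pos'],o['tcp_rot']))) for s,c in reds(im,100)]"
```

```text
t 6.35 lever~ 0.5 r 111.3 yaw-ang 0.476 F [ 0.48 -2.86  1.49] z 0.0471
830 (array([-0.0096, -0.0366,  0.043 ]), np.float64(-107.3))
```

```bash
python3 -m creep '[[-0.0001,0.0011,0,0,0,-0.01,0],[-0.0003,0.0022,0,0,0,-0.02,0]]' >/dev/null; python3 -c "
from h import *; lv()"
```

```text
t 6.6 lever~ 0.52 r 111.3 yaw-ang 0.496 F [ 0.31 -2.26  1.08] z 0.0471
```

```bash
python3 -m creep '[[-0.0001,0.0011,0,0,0,-0.01,0]]' >/dev/null; python3 -c "
from h import *; lv()"
```

```text
t 6.7 lever~ 0.53 r 111.3 yaw-ang 0.506 F [ 1.76 -1.79  1.31] z 0.0472
```

```bash
python3 -m creep '[[-0.0001,0.0011,0,0,0,-0.01,0]]' >/dev/null; python3 -c "
from h import *; lv()"
```

```text
t 6.8 lever~ 0.54 r 111.3 yaw-ang 0.516 F [ 1.1  -3.12  1.18] z 0.0472
```

```bash
python3 -m creep '[[-0.0001,0.0011,0,0,0,-0.01,0]]' >/dev/null; python3 -c "
from h import *; lv();im=optics.camera('wrist');o=bot.get_obs();  [print(s[4],markang(c,(o['ee_pos'],o['tcp_rot']))) for s,c in reds(im,100)]"
```

```text
t 6.9 lever~ 0.549 r 111.3 yaw-ang 0.526 F [-0.24 -1.9   1.05] z 0.0472
808 (array([-0.0001, -0.0373,  0.043 ]), np.float64(-92.8))
```

The mark now reads −93° and the force has dropped to the spring level, so the first click is through. Continuing gently to the stop.

```bash
python3 -m creep '[[-0.0001,0.0011,0,0,0,-0.01,0]]' >/dev/null; python3 -c "
from h import *; lv()"
```

```text
t 7.05 lever~ 0.559 r 111.3 yaw-ang 0.535 F [ 0.74 -1.98  1.19] z 0.0472
```

```bash
python3 -m creep '[[-0.0001,0.0011,0,0,0,-0.01,0]]' >/dev/null; python3 -c "
from h import *; lv()"
```

```text
t 7.15 lever~ 0.568 r 111.3 yaw-ang 0.546 F [ 0.28 -2.78  0.2 ] z 0.0472
```

```bash
python3 -m creep '[[-0.0001,0.0011,0,0,0,-0.01,0]]' >/dev/null; python3 -c "
from h import *; lv();im=optics.camera('wrist');o=bot.get_obs();  [print(s[4],markang(c,(o['ee_pos'],o['tcp_rot']))) for s,c in reds(im,100)]; lv()"
```

```text
t 7.25 lever~ 0.578 r 111.2 yaw-ang 0.556 F [ 0.79 -3.85  0.51] z 0.0471
808 (array([-0.0002, -0.0373,  0.043 ]), np.float64(-92.9))
t 7.3 lever~ 0.579 r 111.2 yaw-ang 0.556 F [ 0.14 -3.39  0.07] z 0.0471
```

```bash
python3 -m creep '[[-0.0001,0.0008,0,0,0,-0.007,0]]' >/dev/null; python3 -c "
from h import *; lv()"
```

```text
t 7.4 lever~ 0.584 r 111.2 yaw-ang 0.562 F [ 0.48 -4.58 -1.05] z 0.0471
```

Force is climbing again at the stop, so the first stroke is complete. Letting it spring back.

```bash
python3 -m creep '[[0.0035,-0.0163,0,0,0,0.15,0],[0.0095,-0.0323,0,0,0,0.3,0],[0.0176,-0.0468,0,0,0,0.45,0],[0.0294,-0.0617,0,0,0,0.62,0],[0.0294,-0.0617,0,0,0,0.62,0],[0.0294,-0.0617,0,0,0,0.62,0]]' >/dev/null; python3 -c "
from h import *; lv();im=optics.camera('wrist');o=bot.get_obs();  [print(s,markang(c,(o['ee_pos'],o['tcp_rot']))) for s,c in reds(im,10)]; lv()
cv2.imwrite('pics/w3.png',im[190:384,150:420,::-1]); s=optics.camera('side'); print(reds(s,4)); cv2.imwrite('pics/s3.png',cv2.resize(s[140:250,150:300,::-1],None,fx=3,fy=3))"
```

```text
t 8.0 lever~ -0.03 r 109.2 yaw-ang -0.056 F [-0.03 -0.26  0.59] z 0.0477
[234, 246, 9, 2, 15] (array([-0.0548, -0.1063,  0.043 ]), np.float64(-119.9))
[376, 276, 44, 29, 689] (array([-0.0005, -0.0368,  0.043 ]), np.float64(-93.4))
t 8.05 lever~ -0.028 r 109.2 yaw-ang -0.055 F [0.1  0.19 0.33] z 0.0476
[([209, 195, 3, 4, 12], [210.0, 196.5]), ([190, 200, 7, 29, 163], [193.1, 213.5])]
```

View pics/w3.png

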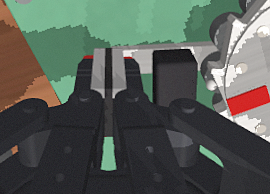

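View pics/s3.png

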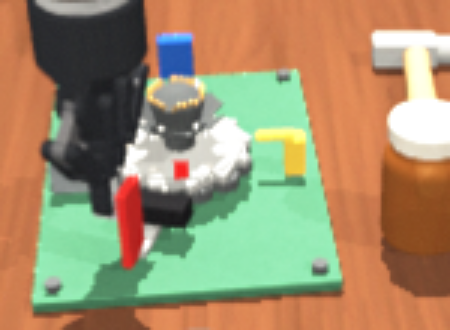

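The side view shows the red tab back at rest at (193,213) and the mark one station on, at −93°. Starting stroke 2.

```bash
python3 -m creep '[[-0.0006,0.0055,0,0,0,-0.05,0],[-0.001,0.0111,0,0,0,-0.1,0],[-0.001,0.0166,0,0,0,-0.15,0],[-0.0008,0.0222,0,0,0,-0.2,0],[-0.0003,0.0277,0,0,0,-0.25,0]]' >/dev/null; python3 -c "
from h import *; lv()"
```

```text
t 8.6 lever~ 0.218 r 110.2 yaw-ang 0.196 F [ 1.16 -2.43 -0.27] z 0.0469
```

```bash
python3 -m creep '[[-0.0001,0.0011,0,0,0,-0.01,0],[-0.0003,0.0022,0,0,0,-0.02,0],[-0.0004,0.0033,0,0,0,-0.03,0],[-0.0005,0.0044,0,0,0,-0.04,0]]' >/dev/null; python3 -c "
from h import *; lv()"
```

```text
t 9.0 lever~ 0.247 r 110.3 yaw-ang 0.233 F [ 0.77 -5.96 -1.34] z 0.0468
```

```bash
python3 -m creep '[[-0.0001,0.0011,0,0,0,-0.01,0],[-0.0003,0.0022,0,0,0,-0.02,0],[-0.0004,0.0033,0,0,0,-0.03,0]]' >/dev/null; python3 -c "
from h import *; lv()"
```

```text
t 9.3 lever~ 0.276 r 110.3 yaw-ang 0.263 F [ 1.59 -6.07 -0.91] z 0.0468
```

```bash
python3 -m creep '[[-0.0001,0.0011,0,0,0,-0.01,0],[-0.0003,0.0022,0,0,0,-0.02,0],[-0.0004,0.0033,0,0,0,-0.03,0]]' >/dev/null; python3 -c "
from h import *; lv();im=optics.camera('wrist');o=bot.get_obs();  [print(s[4],markang(c,(o['ee_pos'],o['tcp_rot']))) for s,c in reds(im,100)]"
```

```text
t 9.6 lever~ 0.306 r 110.2 yaw-ang 0.293 F [ 3.16 -5.32 -1.93] z 0.0468
756 (array([ 0.0024, -0.0371,  0.043 ]), np.float64(-88.9))
```

```bash
python3 -m creep '[[-0.0001,0.0011,0,0,0,-0.01,0],[-0.0003,0.0022,0,0,0,-0.02,0]]' >/dev/null; python3 -c "
from h import *; lv()"
```

```text
t 9.85 lever~ 0.326 r 110.2 yaw-ang 0.313 F [ 3.83 -5.31 -0.82] z 0.0468
```

```bash
python3 -m creep '[[-0.0001,0.0011,0,0,0,-0.01,0],[-0.0003,0.0022,0,0,0,-0.02,0]]' >/dev/null; python3 -c "
from h import *; lv();im=optics.camera('wrist');o=bot.get_obs();  [print(s[4],markang(c,(o['ee_pos'],o['tcp_rot']))) for s,c in reds(im,100)]"
```

```text
t 10.05 lever~ 0.346 r 110.2 yaw-ang 0.333 F [ 3.86 -5.11 -0.92] z 0.0468
755 (array([ 0.004 , -0.0369,  0.043 ]), np.float64(-86.4))
```

```bash
python3 -m creep '[[-0.0001,0.0011,0,0,0,-0.01,0],[-0.0003,0.0022,0,0,0,-0.02,0]]' >/dev/null; python3 -c "
from h import *; lv()"
```

```text
t 10.3 lever~ 0.366 r 110.4 yaw-ang 0.353 F [ 4.12 -4.54 -1.19] z 0.0469
```

```bash
python3 -m creep '[[-0.0001,0.0011,0,0,0,-0.01,0],[-0.0003,0.0022,0,0,0,-0.02,0]]' >/dev/null; python3 -c "
from h import *; lv()"
```

```text
t 10.5 lever~ 0.386 r 110.4 yaw-ang 0.373 F [ 4.51 -4.41 -1.  ] z 0.0469
```

```bash
python3 -m creep '[[-0.0001,0.0011,0,0,0,-0.01,0],[-0.0003,0.0022,0,0,0,-0.02,0]]' >/dev/null; python3 -c "
from h import *; lv()"
```

```text
t 10.7 lever~ 0.407 r 110.5 yaw-ang 0.393 F [ 3.24 -3.84 -0.59] z 0.0469
```

```bash
python3 -m creep '[[-0.0001,0.0011,0,0,0,-0.01,0],[-0.0003,0.0022,0,0,0,-0.02,0]]' >/dev/null; python3 -c "
from h import *; lv();im=optics.camera('wrist');o=bot.get_obs();  [print(s[4],markang(c,(o['ee_pos'],o['tcp_rot']))) for s,c in reds(im,100)]"
```

```text
t 10.9 lever~ 0.429 r 110.7 yaw-ang 0.413 F [ 1.86 -3.72  0.21] z 0.0469
751 (array([ 0.0073, -0.0362,  0.043 ]), np.float64(-81.2))
```

```bash
python3 -m creep '[[-0.0001,0.0011,0,0,0,-0.01,0],[-0.0003,0.0022,0,0,0,-0.02,0]]' >/dev/null; python3 -c "
from h import *; lv()"
```

```text
t 11.15 lever~ 0.451 r 110.9 yaw-ang 0.433 F [ 3.17 -2.98 -0.1 ] z 0.047
```

```bash
python3 -m creep '[[-0.0001,0.0011,0,0,0,-0.01,0],[-0.0003,0.0022,0,0,0,-0.02,0]]' >/dev/null; python3 -c "
from h import *; lv()"
```

```text
t 11.35 lever~ 0.471 r 111.0 yaw-ang 0.453 F [ 2.42 -4.21  1.  ] z 0.047
```

```bash
python3 -m creep '[[-0.0001,0.0011,0,0,0,-0.01,0],[-0.0003,0.0022,0,0,0,-0.02,0]]' >/dev/null; python3 -c "
from h import *; lv();im=optics.camera('wrist');o=bot.get_obs();  [print(s[4],markang(c,(o['ee_pos'],o['tcp_rot']))) for s,c in reds(im,100)]"
```

```text
t 11.55 lever~ 0.492 r 111.1 yaw-ang 0.473 F [ 1.17 -2.84  0.24] z 0.0471
747 (array([ 0.0097, -0.0355,  0.043 ]), np.float64(-77.3))
```

```bash
python3 -m creep '[[-0.0001,0.0011,0,0,0,-0.01,0]]' >/dev/null; python3 -c "
from h import *; lv()"
```

```text
t 11.7 lever~ 0.501 r 111.2 yaw-ang 0.482 F [ 0.58 -2.25  1.36] z 0.0472
```

```bash
python3 -m creep '[[-0.0001,0.0011,0,0,0,-0.01,0]]' >/dev/null; python3 -c "
from h import *; lv();im=optics.camera('wrist');o=bot.get_obs();  [print(s[4],markang(c,(o['ee_pos'],o['tcp_rot']))) for s,c in reds(im,100)]"
```

```text
t 11.8 lever~ 0.511 r 111.1 yaw-ang 0.493 F [ 0.26 -2.27  0.55] z 0.0471
743 (array([ 0.0105, -0.0352,  0.043 ]), np.float64(-76.0))
```

```bash
python3 -m creep '[[-0.0001,0.0011,0,0,0,-0.01,0],[-0.0003,0.0022,0,0,0,-0.02,0]]' >/dev/null; python3 -c "
from h import *; lv();im=optics.camera('wrist');o=bot.get_obs();  [print(s[4],markang(c,(o['ee_pos'],o['tcp_rot']))) for s,c in reds(im,100)]"
```

```text
t 12.05 lever~ 0.531 r 111.1 yaw-ang 0.513 F [ 0.68 -2.7   0.68] z 0.0471
663 (array([ 0.0181, -0.0308,  0.043 ]), np.float64(-62.2))
```

```bash
python3 -m creep '[[-0.0001,0.0011,0,0,0,-0.01,0]]' >/dev/null; python3 -c "
from h import *; lv();im=optics.camera('wrist');o=bot.get_obs();  [print(s[4],markang(c,(o['ee_pos'],o['tcp_rot']))) for s,c in reds(im,100)]"
```

```text
t 12.2 lever~ 0.54 r 111.1 yaw-ang 0.522 F [ 0.93 -2.97  0.07] z 0.0472
668 (array([ 0.0182, -0.0309,  0.043 ]), np.float64(-62.1))
```

```bash
python3 -m creep '[[-0.0001,0.0011,0,0,0,-0.01,0]]' >/dev/null; python3 -c "
from h import *; lv();im=optics.camera('wrist');o=bot.get_obs();  [print(s[4],markang(c,(o['ee_pos'],o['tcp_rot']))) for s,c in reds(im,100)]"
```

```text
t 12.35 lever~ 0.55 r 111.1 yaw-ang 0.532 F [ 0.   -2.36 -0.01] z 0.0471
666 (array([ 0.0182, -0.0309,  0.043 ]), np.float64(-62.1))
```

The second click has come (−62°). Going on gently to the stop, which was at about 0.575 last time.

```bash
python3 -m creep '[[-0.0001,0.0011,0,0,0,-0.01,0],[-0.0003,0.0022,0,0,0,-0.02,0]]' >/dev/null; python3 -c "
from h import *; lv()"
```

```text
t 12.6 lever~ 0.57 r 111.1 yaw-ang 0.553 F [ 1.4  -2.7   0.73] z 0.0472
```

```bash
python3 -m creep '[[-0.0001,0.0011,0,0,0,-0.01,0]]' >/dev/null; python3 -c "
from h import *; lv()"
```

```text
t 12.7 lever~ 0.58 r 111.0 yaw-ang 0.563 F [ 0.68 -3.03 -0.31] z 0.0471
```

```bash
python3 -m creep '[[-0.0001,0.0008,0,0,0,-0.007,0]]' >/dev/null; python3 -c "
from h import *; lv()"
```

```text
t 12.8 lever~ 0.585 r 111.0 yaw-ang 0.57 F [ 1.59 -4.27 -1.05] z 0.0471
```

```bash
python3 -m creep '[[-0.0001,0.0006,0,0,0,-0.005,0]]' >/dev/null; python3 -c "
from h import *; lv()"
```

```text
t 12.9 lever~ 0.589 r 111.1 yaw-ang 0.574 F [ 1.92 -5.82 -1.85] z 0.0471
```

At the stop. Springing back.

```bash
python3 -m creep '[[0.0035,-0.0163,0,0,0,0.15,0],[0.0095,-0.0323,0,0,0,0.3,0],[0.0176,-0.0468,0,0,0,0.45,0],[0.0301,-0.0625,0,0,0,0.63,0],[0.0301,-0.0625,0,0,0,0.63,0],[0.0301,-0.0625,0,0,0,0.63,0]]' >/dev/null; python3 -c "
from h import *; lv();im=optics.camera('wrist');o=bot.get_obs();  [print(s,markang(c,(o['ee_pos'],o['tcp_rot']))) for s,c in reds(im,10)]; lv()
s=optics.camera('side'); print(reds(s,4))"
```

```text
t 13.5 lever~ -0.032 r 109.5 yaw-ang -0.054 F [-0.05  1.35 -0.32] z 0.0477
[234, 246, 9, 2, 16] (array([-0.055 , -0.1065,  0.043 ]), np.float64(-119.9))
[399, 296, 32, 32, 421] (array([ 0.0175, -0.0317,  0.043 ]), np.float64(-63.7))
t 13.55 lever~ -0.03 r 109.5 yaw-ang -0.053 F [-0.22 -0.12 -0.26] z 0.0476
[([216, 193, 5, 4, 11], [217.7, 194.4]), ([189, 200, 8, 29, 164], [193.0, 213.5])]
```

The tab is back at rest at (193,213) and the mark is at −60° (reads −64°), with 2 clicks to go. Stroke 3.

```bash
python3 -m creep '[[-0.0006,0.0055,0,0,0,-0.05,0],[-0.001,0.0111,0,0,0,-0.1,0],[-0.001,0.0166,0,0,0,-0.15,0],[-0.0008,0.0222,0,0,0,-0.2,0],[-0.0003,0.0277,0,0,0,-0.25,0]]' >/dev/null; python3 -c "
from h import *; lv()"
```

```text
t 14.1 lever~ 0.215 r 110.4 yaw-ang 0.198 F [ 1.75 -1.66 -1.09] z 0.0469
```

```bash
python3 -m creep '[[-0.0001,0.0011,0,0,0,-0.01,0],[-0.0003,0.0022,0,0,0,-0.02,0],[-0.0004,0.0033,0,0,0,-0.03,0],[-0.0005,0.0044,0,0,0,-0.04,0]]' >/dev/null; python3 -c "
from h import *; lv()"
```

```text
t 14.5 lever~ 0.244 r 110.5 yaw-ang 0.234 F [ 1.79 -5.45 -1.18] z 0.0468
```

```bash
python3 -m creep '[[-0.0001,0.0011,0,0,0,-0.01,0],[-0.0003,0.0022,0,0,0,-0.02,0],[-0.0004,0.0033,0,0,0,-0.03,0]]' >/dev/null; python3 -c "
from h import *; lv();im=optics.camera('wrist');o=bot.get_obs();  [print(s[4],markang(c,(o['ee_pos'],o['tcp_rot']))) for s,c in reds(im,100)]"
```

```text
t 14.8 lever~ 0.273 r 110.4 yaw-ang 0.265 F [ 1.52 -5.06 -1.78] z 0.0468
598 (array([ 0.0189, -0.0299,  0.043 ]), np.float64(-60.4))
```

```bash
python3 -m creep '[[-0.0001,0.0011,0,0,0,-0.01,0],[-0.0003,0.0022,0,0,0,-0.02,0]]' >/dev/null; python3 -c "
from h import *; lv()"
```

```text
t 15.05 lever~ 0.293 r 110.4 yaw-ang 0.285 F [ 2.72 -6.1  -0.57] z 0.0468
```

```bash
python3 -m creep '[[-0.0001,0.0011,0,0,0,-0.01,0],[-0.0003,0.0022,0,0,0,-0.02,0]]' >/dev/null; python3 -c "
from h import *; lv();im=optics.camera('wrist');o=bot.get_obs();  [print(s[4],markang(c,(o['ee_pos'],o['tcp_rot']))) for s,c in reds(im,100)]"
```

```text
t 15.25 lever~ 0.313 r 110.4 yaw-ang 0.305 F [ 2.51 -5.16 -0.54] z 0.0469
582 (array([ 0.02 , -0.029,  0.043]), np.float64(-58.0))
```

```bash
python3 -m creep '[[-0.0001,0.0011,0,0,0,-0.01,0],[-0.0003,0.0022,0,0,0,-0.02,0],[-0.0004,0.0033,0,0,0,-0.03,0]]' >/dev/null; python3 -c "
from h import *; lv()"
```

```text
t 15.6 lever~ 0.343 r 110.4 yaw-ang 0.335 F [ 2.78 -4.6  -1.51] z 0.0468
```

```bash
python3 -m creep '[[-0.0001,0.0011,0,0,0,-0.01,0],[-0.0003,0.0022,0,0,0,-0.02,0],[-0.0004,0.0033,0,0,0,-0.03,0]]' >/dev/null; python3 -c "
from h import *; lv();im=optics.camera('wrist');o=bot.get_obs();  [print(s[4],markang(c,(o['ee_pos'],o['tcp_rot']))) for s,c in reds(im,100)]"
```

```text
t 15.9 lever~ 0.373 r 110.4 yaw-ang 0.365 F [ 2.96 -5.05  0.01] z 0.0469
558 (array([ 0.0216, -0.0275,  0.043 ]), np.float64(-54.4))
```

```bash
python3 -m creep '[[-0.0001,0.0011,0,0,0,-0.01,0],[-0.0003,0.0022,0,0,0,-0.02,0],[-0.0004,0.0033,0,0,0,-0.03,0]]' >/dev/null; python3 -c "
from h import *; lv()"
```

```text
t 16.25 lever~ 0.403 r 110.5 yaw-ang 0.395 F [ 2.94 -4.07 -0.69] z 0.0468
```

```bash
python3 -m creep '[[-0.0001,0.0011,0,0,0,-0.01,0],[-0.0003,0.0022,0,0,0,-0.02,0]]' >/dev/null; python3 -c "
from h import *; lv();im=optics.camera('wrist');o=bot.get_obs();  [print(s[4],markang(c,(o['ee_pos'],o['tcp_rot']))) for s,c in reds(im,100)]"
```

```text
t 16.45 lever~ 0.425 r 110.6 yaw-ang 0.415 F [ 1.61 -3.36 -0.09] z 0.0469
518 (array([ 0.0229, -0.0262,  0.043 ]), np.float64(-51.4))
```

```bash
python3 -m creep '[[-0.0001,0.0011,0,0,0,-0.01,0],[-0.0003,0.0022,0,0,0,-0.02,0]]' >/dev/null; python3 -c "
from h import *; lv()"
```

```text
t 16.7 lever~ 0.447 r 110.9 yaw-ang 0.435 F [ 2.54 -3.71  0.72] z 0.047
```

```bash
python3 -m creep '[[-0.0001,0.0011,0,0,0,-0.01,0],[-0.0003,0.0022,0,0,0,-0.02,0]]' >/dev/null; python3 -c "
from h import *; lv();im=optics.camera('wrist');o=bot.get_obs();  [print(s[4],markang(c,(o['ee_pos'],o['tcp_rot']))) for s,c in reds(im,100)]"
```

```text
t 16.9 lever~ 0.468 r 111.0 yaw-ang 0.455 F [ 1.35 -3.43  0.83] z 0.0471
506 (array([ 0.0242, -0.0249,  0.043 ]), np.float64(-48.5))
```

```bash
python3 -m creep '[[-0.0001,0.0011,0,0,0,-0.01,0],[-0.0003,0.0022,0,0,0,-0.02,0]]' >/dev/null; python3 -c "
from h import *; lv()"
```

```text
t 17.15 lever~ 0.488 r 111.1 yaw-ang 0.475 F [ 3.01 -3.47  1.21] z 0.0471
```

```bash
python3 -m creep '[[-0.0001,0.0011,0,0,0,-0.01,0],[-0.0003,0.0022,0,0,0,-0.02,0]]' >/dev/null; python3 -c "
from h import *; lv();im=optics.camera('wrist');o=bot.get_obs();  [print(s[4],markang(c,(o['ee_pos'],o['tcp_rot']))) for s,c in reds(im,100)]"
```

```text
t 17.35 lever~ 0.509 r 111.1 yaw-ang 0.495 F [ 1.61 -2.45  0.68] z 0.0472
469 (array([ 0.0249, -0.0236,  0.043 ]), np.float64(-46.1))
```

```bash
python3 -m creep '[[-0.0001,0.0011,0,0,0,-0.01,0]]' >/dev/null; python3 -c "
from h import *; lv();im=optics.camera('wrist');o=bot.get_obs();  [print(s[4],markang(c,(o['ee_pos'],o['tcp_rot']))) for s,c in reds(im,100)]"
```

```text
t 17.5 lever~ 0.518 r 111.1 yaw-ang 0.504 F [ 1.61 -2.34  0.58] z 0.0472
416 (array([ 0.026, -0.022,  0.043]), np.float64(-42.8))
```

```bash
python3 -m creep '[[-0.0001,0.0011,0,0,0,-0.01,0]]' >/dev/null; python3 -c "
from h import *; lv();im=optics.camera('wrist');o=bot.get_obs();  [print(s[4],markang(c,(o['ee_pos'],o['tcp_rot']))) for s,c in reds(im,100)]"
```

```text
t 17.65 lever~ 0.527 r 111.1 yaw-ang 0.514 F [ 0.8 -2.6  0.8] z 0.0472
306 (array([ 0.0293, -0.017 ,  0.043 ]), np.float64(-32.8))
```

The third click is through (−33°). On to the stop.

```bash
python3 -m creep '[[-0.0001,0.0011,0,0,0,-0.01,0],[-0.0003,0.0022,0,0,0,-0.02,0],[-0.0004,0.0033,0,0,0,-0.03,0]]' >/dev/null; python3 -c "
from h import *; lv()"
```

```text
t 18.0 lever~ 0.557 r 111.1 yaw-ang 0.545 F [ 1.22 -2.55 -0.02] z 0.0471
```

```bash
python3 -m creep '[[-0.0001,0.0011,0,0,0,-0.01,0],[-0.0003,0.0022,0,0,0,-0.02,0]]' >/dev/null; python3 -c "
from h import *; lv()"
```

```text
t 18.2 lever~ 0.577 r 111.1 yaw-ang 0.565 F [ 1.39 -3.15  0.18] z 0.0471
```

```bash
python3 -m creep '[[-0.0001,0.0011,0,0,0,-0.01,0]]' >/dev/null; python3 -c "
from h import *; lv()"
```

```text
t 18.3 lever~ 0.586 r 111.0 yaw-ang 0.575 F [ 1.52 -5.09 -1.3 ] z 0.0472
```

Stop met (5 N). Springing back.

```bash
python3 -m creep '[[0.0035,-0.0163,0,0,0,0.15,0],[0.0095,-0.0323,0,0,0,0.3,0],[0.0176,-0.0468,0,0,0,0.45,0],[0.0301,-0.0625,0,0,0,0.63,0],[0.0301,-0.0625,0,0,0,0.63,0],[0.0301,-0.0625,0,0,0,0.63,0]]' >/dev/null; python3 -c "
from h import *; lv();im=optics.camera('wrist');o=bot.get_obs();  [print(s,markang(c,(o['ee_pos'],o['tcp_rot']))) for s,c in reds(im,10)]; lv()
s=optics.camera('side'); print(reds(s,4)); cv2.imwrite('pics/s5.png',cv2.resize(s[140:250,150:300,::-1],None,fx=3,fy=3)); s=optics.camera('scene'); print(reds(s,4))"
```

```text
t 18.9 lever~ -0.037 r 109.9 yaw-ang -0.054 F [0.72 0.26 0.38] z 0.0477
[439, 321, 16, 20, 94] (array([ 0.0379, -0.016 ,  0.043 ]), np.float64(-25.5))
t 18.95 lever~ -0.036 r 109.9 yaw-ang -0.053 F [ 0.57  0.98 -0.57] z 0.0476
[([190, 200, 7, 29, 162], [193.0, 213.4])]
[([264, 141, 11, 19, 154], [268.7, 150.2]), ([296, 179, 6, 6, 15], [298.3, 181.7])]
```

View pics/s5.png

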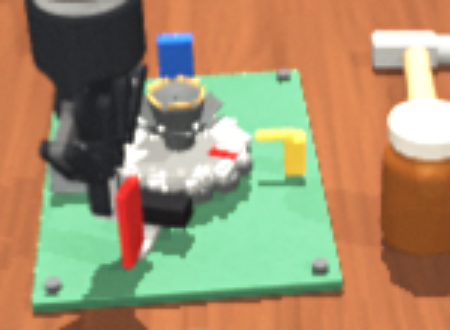

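The mark in the side view at (222,154) is one station before the pointer and the tab is at rest. Stroke 4, the last.

```bash
python3 -m creep '[[-0.0006,0.0055,0,0,0,-0.05,0],[-0.001,0.0111,0,0,0,-0.1,0],[-0.001,0.0166,0,0,0,-0.15,0],[-0.0008,0.0222,0,0,0,-0.2,0],[-0.0003,0.0277,0,0,0,-0.25,0]]' >/dev/null; python3 -c "
from h import *; lv()"
```

```text
t 19.55 lever~ 0.207 r 110.6 yaw-ang 0.198 F [ 1.85 -1.37 -1.54] z 0.0468
```

```bash
python3 -m creep '[[-0.0001,0.0011,0,0,0,-0.01,0],[-0.0003,0.0022,0,0,0,-0.02,0],[-0.0004,0.0033,0,0,0,-0.03,0],[-0.0005,0.0044,0,0,0,-0.04,0]]' >/dev/null; python3 -c "
from h import *; lv()"
```

```text
t 19.95 lever~ 0.239 r 110.7 yaw-ang 0.234 F [ 1.05 -4.72  0.03] z 0.0468
```

```bash
python3 -m creep '[[-0.0001,0.0011,0,0,0,-0.01,0],[-0.0003,0.0022,0,0,0,-0.02,0],[-0.0004,0.0033,0,0,0,-0.03,0]]' >/dev/null; python3 -c "
from h import *; lv()"
```

```text
t 20.25 lever~ 0.266 r 110.6 yaw-ang 0.265 F [ 1.29 -5.05 -0.1 ] z 0.0468
```

```bash
python3 -m creep '[[-0.0001,0.0011,0,0,0,-0.01,0],[-0.0003,0.0022,0,0,0,-0.02,0],[-0.0004,0.0033,0,0,0,-0.03,0]]' >/dev/null; python3 -c "
from h import *; lv()"
```

```text
t 20.55 lever~ 0.296 r 110.6 yaw-ang 0.295 F [ 1.6  -5.69 -0.61] z 0.0468
```

```bash
python3 -m creep '[[-0.0001,0.0011,0,0,0,-0.01,0],[-0.0003,0.0022,0,0,0,-0.02,0],[-0.0004,0.0033,0,0,0,-0.03,0]]' >/dev/null; python3 -c "
from h import *; lv(); s=optics.camera('side'); print(reds(s,4))"
```

```text
t 20.85 lever~ 0.327 r 110.6 yaw-ang 0.325 F [ 2.19 -4.74 -0.08] z 0.0468
[([208, 202, 5, 28, 57], [210.6, 215.8])]
```

```bash
python3 -m creep '[[-0.0001,0.0011,0,0,0,-0.01,0],[-0.0003,0.0022,0,0,0,-0.02,0],[-0.0004,0.0033,0,0,0,-0.03,0]]' >/dev/null; python3 -c "
from h import *; lv()"
```

```text
t 21.2 lever~ 0.357 r 110.5 yaw-ang 0.355 F [ 3.13 -5.15  0.88] z 0.0468
```

```bash
python3 -m creep '[[-0.0001,0.0011,0,0,0,-0.01,0],[-0.0003,0.0022,0,0,0,-0.02,0],[-0.0004,0.0033,0,0,0,-0.03,0]]' >/dev/null; python3 -c "
from h import *; lv(); s=optics.camera('side'); print(reds(s,4)); s=optics.camera('scene'); print(reds(s,4))"
```

```text
t 21.5 lever~ 0.388 r 110.5 yaw-ang 0.385 F [ 3.6  -4.35  1.37] z 0.0469
[([213, 206, 4, 24, 63], [214.2, 216.8])]
[([257, 155, 11, 18, 173], [262.0, 164.0]), ([299, 180, 5, 6, 14], [300.9, 182.7])]
```

```bash
python3 -m creep '[[-0.0001,0.0011,0,0,0,-0.01,0],[-0.0003,0.0022,0,0,0,-0.02,0],[-0.0004,0.0033,0,0,0,-0.03,0]]' >/dev/null; python3 -c "
from h import *; lv()"
```

```text
t 21.9 lever~ 0.419 r 110.7 yaw-ang 0.414 F [ 2.22 -4.51  0.66] z 0.0469
```

```bash
python3 -m creep '[[-0.0001,0.0011,0,0,0,-0.01,0],[-0.0003,0.0022,0,0,0,-0.02,0],[-0.0004,0.0033,0,0,0,-0.03,0]]' >/dev/null; python3 -c "
from h import *; lv()"
```

```text
t 22.2 lever~ 0.452 r 110.9 yaw-ang 0.445 F [ 2.58 -3.34  1.04] z 0.0471
```

```bash
python3 -m creep '[[-0.0001,0.0011,0,0,0,-0.01,0],[-0.0003,0.0022,0,0,0,-0.02,0],[-0.0004,0.0033,0,0,0,-0.03,0]]' >/dev/null; python3 -c "
from h import *; lv()"
```

```text
t 22.5 lever~ 0.483 r 111.0 yaw-ang 0.475 F [ 1.4  -2.4   1.45] z 0.0471
```

```bash
python3 -m creep '[[-0.0001,0.0011,0,0,0,-0.01,0],[-0.0003,0.0022,0,0,0,-0.02,0]]' >/dev/null; python3 -c "
from h import *; lv(); s=optics.camera('scene'); print(reds(s,4))"
```

```text
t 22.7 lever~ 0.503 r 111.0 yaw-ang 0.495 F [ 0.57 -2.97  0.95] z 0.0471
[([256, 160, 12, 18, 166], [261.4, 168.3]), ([301, 181, 4, 6, 14], [302.6, 183.6])]
```

```bash
python3 -m creep '[[-0.0001,0.0011,0,0,0,-0.01,0],[-0.0003,0.0022,0,0,0,-0.02,0]]' >/dev/null; python3 -c "
from h import *; lv(); s=optics.camera('scene'); print(reds(s,4))"
```

```text
t 22.95 lever~ 0.522 r 111.0 yaw-ang 0.515 F [ 0.96 -2.35  1.85] z 0.0471
[([257, 161, 11, 18, 165], [261.5, 169.0]), ([302, 181, 4, 7, 15], [303.5, 184.0])]
```

```bash
python3 -m creep '[[-0.0001,0.0011,0,0,0,-0.01,0],[-0.0003,0.0022,0,0,0,-0.02,0]]' >/dev/null; python3 -c "
from h import *; lv(); s=optics.camera('scene'); print(reds(s,4))"
```

```text
t 23.2 lever~ 0.541 r 111.0 yaw-ang 0.535 F [ 1.26 -2.37  0.08] z 0.0472
[([256, 161, 12, 19, 175], [261.3, 169.7]), ([306, 182, 3, 7, 14], [306.6, 185.1])]
```

The mark snapped to (306.6,185), facing the pointer. On to the stop.

```bash
python3 -m creep '[[-0.0001,0.0011,0,0,0,-0.01,0],[-0.0003,0.0022,0,0,0,-0.02,0],[-0.0004,0.0033,0,0,0,-0.03,0]]' >/dev/null; python3 -c "
from h import *; lv()"
```

```text
t 23.55 lever~ 0.571 r 111.0 yaw-ang 0.565 F [ 2.25 -2.52  0.14] z 0.0471
```

```bash
python3 -m creep '[[-0.0001,0.0011,0,0,0,-0.01,0]]' >/dev/null; python3 -c "
from h import *; lv()"
```

```text
t 23.65 lever~ 0.581 r 111.0 yaw-ang 0.575 F [ 1.87 -2.58 -1.09] z 0.0471
```

```bash
python3 -m creep '[[-0.0001,0.0008,0,0,0,-0.007,0]]' >/dev/null; python3 -c "
from h import *; lv()"
```

```text
t 23.75 lever~ 0.587 r 111.0 yaw-ang 0.582 F [ 1.51 -4.76 -0.47] z 0.0471
```

Stop met. Springing back, then lifting clear.

```bash
python3 -m creep '[[0.0035,-0.0163,0,0,0,0.15,0],[0.0095,-0.0323,0,0,0,0.3,0],[0.0176,-0.0468,0,0,0,0.45,0],[0.0301,-0.0625,0,0,0,0.63,0],[0.0301,-0.0665,0,0,0,0.63,0],[0.0301,-0.0705,0,0,0,0.63,0],[0.0301,-0.0705,-0.05,0,0,0.63,0],[0.0301,-0.0705,-0.1,0,0,0.63,0]]' >/dev/null; python3 -c "
from h import *; lv()"
python3 -m creep '[[0,0,-0.04,0,0,0,0],[0,0,-0.05,0,0,0,0],[0,0,-0.05,0,0,0,0]]' >/dev/null
python3 - <<'E'
from h import *
st()
for n in ('scene','side'):
    s=optics.camera(n); print(n,reds(s,4)); cv2.imwrite(f'pics/{n}6.png',s[:,:,::-1])
a=cv2.imread('pics/scene6.png')[130:240,235:385];b=cv2.imread('pics/side6.png')[140:250,150:300]
cv2.imwrite('pics/m6.png',cv2.resize(np.hstack([a,b]),(798,292)))
yv=np.array([-np.sin(YAW),np.cos(YAW),0]); p=A+yv*(.133+.011+.02)+[0,0,.05]; print(p,rel(p,2.6),rel(p+[0,0,.14],2.6))
E
```

```text
t 24.55 lever~ -0.101 r 116.9 yaw-ang -0.045 F [ 0.48  1.72 -0.38] z 0.1473
24.85 pos [ 0.4967 -0.0251  0.1989] rot [ 1.798e+02 -1.000e-01  6.990e+01] Ftool [ 0.03 -0.55  0.89] open -0.0002
scene [([264, 141, 10, 19, 141], [268.7, 150.4]), ([306, 182, 3, 7, 14], [306.6, 185.1])]
side [([189, 200, 8, 29, 148], [193.2, 214.1])]
[0.54706047 0.24033117 0.05      ] (array([ 0.2669, -0.0425,  0.146 ]), array([-1.3000e-03,  1.0000e-04,  1.1739e+00])) (array([ 0.2669, -0.0427,  0.006 ]), array([-1.3000e-03,  1.0000e-04,  1.1739e+00]))
```

View pics/m6.png

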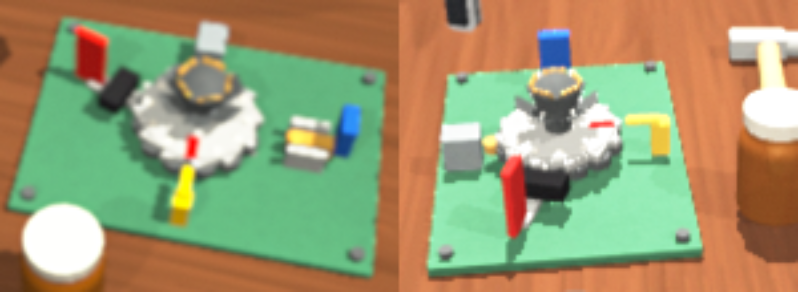

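The red mark stands at the yellow pointer in both views and the lever is back at rest. Moving over to the bolt.

```bash
python3 -m creep '[[0.267,-0.043,0,0,0,1.174,0],[0.267,-0.043,0,0,0,1.174,0],[0.267,-0.043,0,0,0,1.174,0],[0.267,-0.043,0,0,0,1.174,0],[0.267,-0.043,0,0,0,1.174,0],[0.267,-0.043,0,0,0,1.174,0],[0.267,-0.043,0,0,0,1.174,0],[0.267,-0.043,0,0,0,1.174,0]]' >/dev/null
python3 - <<'E'
from h import *
st()
yv=np.array([-np.sin(YAW),np.cos(YAW),0]); p=A+yv*(.133+.011+.02)+[0,0,.05]; print(rel(p+[0,0,.14],2.6))
E
```

```text
25.75 pos [0.5464 0.2418 0.1942] rot [180.    0.2   4.2] Ftool [ 0.43 -0.08  0.37] open -0.0001
(array([0.0006, 0.0015, 0.0042]), array([0.0006, 0.0036, 0.0277]))
```

```bash
python3 -m creep '[[0.0005,0.0015,0.04,0,0,0.028,0],[0.0005,0.0015,0.08,0,0,0.028,0],[0.0005,0.0015,0.08,0,0,0.028,0],[0.0005,0.0015,0.08,0,0,0.028,0]]' >/dev/null
python3 - <<'E'
from h import *
st(); im=optics.camera('wrist'); cv2.imwrite('pics/w7.png',im[:,:,::-1])
yv=np.array([-np.sin(YAW),np.cos(YAW),0]); p=A+yv*(.133+.011+.02)+[0,0,.05]; print(rel(p,2.6))
E
```

```text
26.15 pos [0.5469 0.2388 0.1164] rot [1.8e+02 1.0e-01 2.8e+00] Ftool [ 0.56  0.65 -0.81] open 0.0003
(array([-0.0008, -0.001 ,  0.0683]), array([-0.001 , -0.0006,  0.0029]))
```

View pics/w7.png

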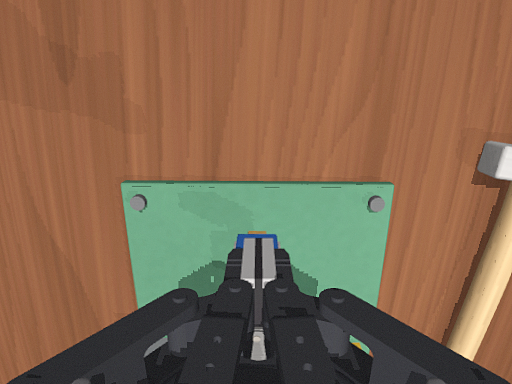

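The blue post (cols 238–277) is centred ahead of the fingers (col 258) and square to them. Descending and closing the gap.

```bash
python3 -m creep '[[-0.0005,-0.001,0.035,0,0,0,0],[-0.0005,-0.001,0.067,0,0,0,0],[-0.0005,-0.001,0.067,0,0,0,0],[-0.0005,-0.001,0.067,0,0,0,0]]' >/dev/null; python3 -c "
from h import *; st()"
python3 -m creep '[[0,0.004,0,0,0,0,0],[0,0.008,0,0,0,0,0],[0,0.011,0,0,0,0,0],[0,0.014,0,0,0,0,0],[0,0.016,0,0,0,0,0]]' >/dev/null; python3 -c "
from h import *; st()"
```

```text
26.6 pos [0.5478 0.2406 0.0525] rot [-1.799e+02 -1.000e-01  2.800e+00] Ftool [ 0.39 -0.23 -0.78] open 0.0005
27.1 pos [0.548  0.224  0.0507] rot [-179.9   -0.     2.7] Ftool [-0.15 -0.28  0.84] open 0.0
```

```bash
python3 -m creep '[[0,0.0015,0,0,0,0,0],[0,0.003,0,0,0,0,0],[0,0.0045,0,0,0,0,0],[0,0.006,0,0,0,0,0]]' >/dev/null; python3 -c "
from h import *; st()"
python3 -m creep '[[0,0.001,0,0,0,0,0],[0,0.002,0,0,0,0,0],[0,0.003,0,0,0,0,0],[0,0.004,0,0,0,0,0]]' >/dev/null; python3 -c "
from h import *; st()"
```

```text
27.5 pos [0.5481 0.2187 0.0504] rot [-179.9   -0.     2.8] Ftool [-0.18 -3.24  0.23] open -0.0001
27.9 pos [0.5483 0.2143 0.0503] rot [-179.9   -0.     2.7] Ftool [-0.27 -3.51 -0.59] open 0.0003
```

```bash
python3 -m creep '[[0,0.001,0,0,0,0,0],[0,0.002,0,0,0,0,0],[0,0.003,0,0,0,0,0],[0,0.004,0,0,0,0,0]]' >/dev/null; python3 -c "
from h import *; st()"
```

```text
28.3 pos [0.5485 0.2103 0.0503] rot [-179.9   -0.     2.7] Ftool [-0.44 -3.41 -0.6 ] open 0.0
```

```bash
python3 -m creep '[[0,0.001,0,0,0,0,0],[0,0.002,0,0,0,0,0],[0,0.003,0,0,0,0,0],[0,0.004,0,0,0,0,0]]' >/dev/null; python3 -c "
from h import *; st()"
```

```text
28.7 pos [0.5487 0.2063 0.0503] rot [-179.9   -0.     2.7] Ftool [-1.99 -4.06 -0.24] open 0.0001
```

Steady 3–4 N of friction, as expected. The end should come at around y ≈ 0.196.

```bash
python3 -m creep '[[0,0.001,0,0,0,0,0],[0,0.002,0,0,0,0,0],[0,0.003,0,0,0,0,0],[0,0.004,0,0,0,0,0]]' >/dev/null; python3 -c "
from h import *; st()"
```

```text
29.1 pos [0.5489 0.2022 0.0503] rot [-179.9   -0.     2.7] Ftool [-2.16 -2.96 -0.92] open -0.0
```

```bash
python3 -m creep '[[0,0.001,0,0,0,0,0],[0,0.002,0,0,0,0,0]]' >/dev/null; python3 -c "
from h import *; st()"
```

```text
29.3 pos [0.5489 0.2003 0.0503] rot [-179.9   -0.     2.7] Ftool [-1.07 -3.82 -0.11] open -0.0001
```

```bash
python3 -m creep '[[0,0.001,0,0,0,0,0],[0,0.002,0,0,0,0,0]]' >/dev/null; python3 -c "
from h import *; st()"
```

```text
29.5 pos [0.5491 0.1983 0.0504] rot [-179.9   -0.     2.7] Ftool [-2.37 -3.18 -1.96] open 0.0
```

```bash
python3 -m creep '[[0,0.001,0,0,0,0,0]]' >/dev/null; python3 -c "
from h import *; st()"
```

```text
29.6 pos [0.5491 0.1973 0.0503] rot [-179.9   -0.     2.7] Ftool [-1.92 -2.76 -1.  ] open 0.0003
```

```bash
python3 -m creep '[[0,0.001,0,0,0,0,0]]' >/dev/null; python3 -c "
from h import *; st()"
```

```text
29.7 pos [0.5492 0.1964 0.0503] rot [-179.9   -0.     2.7] Ftool [-1.2  -4.27  0.16] open 0.0001
```

```bash
python3 -m creep '[[0,0.001,0,0,0,0,0]]' >/dev/null; python3 -c "
from h import *; st()"
```

```text
29.8 pos [0.5492 0.1956 0.0503] rot [-179.9   -0.     2.8] Ftool [-2.1  -5.53 -0.1 ] open 0.0
```

The rubber stop is being met. Seating to roughly 9–10 N.

```bash
python3 -m creep '[[0,0.001,0,0,0,0,0]]' >/dev/null; python3 -c "
from h import *; st()"
```

```text
29.9 pos [0.5492 0.1948 0.0504] rot [-179.9   -0.     2.8] Ftool [-1.44 -7.5  -0.4 ] open 0.0002
```

```bash
python3 -m creep '[[0,0.0008,0,0,0,0,0]]' >/dev/null; python3 -c "
from h import *; st()"
```

```text
30.0 pos [0.5492 0.1943 0.0503] rot [-179.9   -0.     2.8] Ftool [-1.71 -8.43 -0.63] open 0.0003
```

```bash
python3 -m creep '[[0,0.0008,0,0,0,0,0],[0,0.0008,0,0,0,0,0]]' >/dev/null; python3 -c "
from h import *; st()"
```

```text
30.2 pos [0.5493 0.1936 0.0504] rot [-179.8   -0.     2.8] Ftool [-2.83 -8.37 -0.75] open -0.0001
```

```bash
python3 -m creep '[[0,0.0005,0,0,0,0,0],[0,0.0005,0,0,0,0,0]]' >/dev/null; python3 -c "
from h import *; st()"
```

```text
30.4 pos [0.5493 0.1933 0.0504] rot [-179.8   -0.     2.8] Ftool [-2.66 -8.24 -0.04] open 0.0001
```

```bash
python3 -m creep '[[0,0.0005,0,0,0,0,0],[0,0.0005,0,0,0,0,0]]' >/dev/null; python3 -c "
from h import *; st()"
python3 -m creep '[[0,-0.003,0,0,0,0,0],[0,-0.01,0,0,0,0,0],[0,-0.02,0,0,0,0,0],[0,-0.03,0,0,0,0,0],[0,-0.03,-0.05,0,0,0,0],[0,-0.03,-0.1,0,0,0,0],[0,-0.03,-0.12,0,0,0,0],[0,-0.03,-0.12,0,0,0,0]]' >/dev/null
python3 - <<'E'
from h import *
st()
for n in ('scene','side'):
    s=optics.camera(n); print(n,reds(s,4)); k,l,t,c=cv2.connectedComponentsWithStats(masks(s)['b']); print([(a.tolist(),b.round(1).tolist()) for a,b in zip(t[1:],c[1:]) if a[4]>3]);cv2.imwrite(f'pics/{n}8.png',s[:,:,::-1])
    for tr in (0,.024): print(tr,proj(n,pol(.126-tr,90,.070))[0].round(1))
a=cv2.imread('pics/scene8.png')[130:240,235:385];b=cv2.imread('pics/side8.png')[140:250,150:300]
cv2.imwrite('pics/m8.png',cv2.resize(np.hstack([a,b]),(798,292)))
E
```

```text
30.6 pos [0.5493 0.1929 0.0504] rot [-179.8   -0.     2.8] Ftool [-2.99 -9.16 -0.79] open 0.0002
31.4 pos [0.5494 0.2228 0.1745] rot [-179.8   -0.4    2.8] Ftool [-0.97 -0.6  -0.06] open 0.0002
scene [([264, 141, 10, 19, 161], [268.4, 150.2]), ([306, 182, 3, 7, 15], [306.7, 184.9])]
[([351, 168, 8, 18, 94], [354.1, 176.0])]
0 [366.6 174.2]
0.024 [355.8 172.3]
side [([189, 199, 8, 30, 174], [192.9, 213.2])]
[([203, 157, 11, 11, 89], [208.2, 160.8])]
0 [208.6 152.2]
0.024 [208.8 156.6]
```

View pics/m8.png

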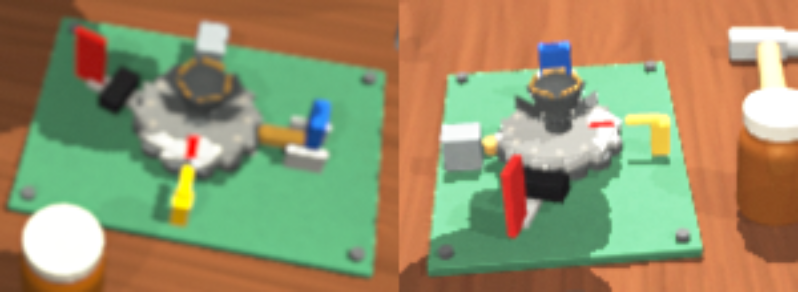

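The post moved 11.2 px in the scene view, against 10.8 px predicted for 24 mm, so the bolt is home. The mark is at the pointer, the lever is at rest and the tool is clear. Handing in.

```bash
python3 -c "
from workcell import bot
print(bot.job_done())"
```

```text
the job is handed in; nothing more can be done
None
```

The red mark is at the yellow pointer and the lock bolt is fully home. I handed the job in at about 31.5 s.

- **Lever:** The mark started 4 stations back, so I gave four strokes. Each was pushed through its click until the force rose again at the stop (4.6–5.8 N), then the lever was let spring back. The highest push force I read was about 6.2 N.
- **Bolt:** I pushed it in against 3–4 N of friction and seated it at about 9 N.
- **Last pictures:** The mark faces the pointer and the lever is at rest. The bolt handle moved 11.2 px against 10.8 px expected for 24 mm. The tool was clear, at z = 0.17 m.
- **Jar, hammer and collar:** All my moves were planned clear of them. The last picture shows the jar and the hammer's head in place. I did not check the collar or re-measure any of the three.
- **Disagreements:** From the wrist camera the mark read about 3° low and 4–5 mm too close to the axis at first, so I counted clicks by its change from station to station. I could not pick out a 6–8 N peak just before each click, because forces were read only at the end of each move, with about 1 N of noise. I confirmed the clicks from the mark's jump in the pictures.

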